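# Put the setting block away and hold the comparator's contact lifted

## Robot

A 7-joint arm with a two-finger parallel gripper is mounted at the origin on the work surface. World frame = base frame: x ahead of the robot, y to its left, z up, the work surface at z = 0. Lengths are in m, angles in rad, forces in N, time in s.
With the tool pointing down it reaches from about 0.425 to 0.975 m from the base axis. Payload 16.7 kg.
Tool frame: the origin (TCP) lies midway between the tips of the shut fingers; the grasp point (between the pads) lies 19 mm behind it; y points along the fingers, z is the direction in which the jaws open and shut, and the axes are right-handed (so a half turn about y gives the same grasp; the last joint's range is limited). The gripper opens to 85 mm and grips with 20 to 120 N. Pads are 22 mm wide; open, the fingers measure 114 mm over their backs; the gripper's body (76 mm by 85 mm) begins 54 mm behind the grasp point. The pads swing forward as they close: fully open they stand 13 mm farther back than shut.
Start: joints at [0.99, 0.426, 0.074, 1.606, -0.034, 1.111, -0.067], TCP at [0.282, -0.613, 0.196] pointing down, gripper open.
Joint ranges: [-2.85, 2.85], [-0.5, 2.14], [-1.23, 1.37], [0.21, 2.46], [-1.02, 4.16], [0.16, 2.05], [-2.73, 2.73]. Speed limits (rad/s): [1.89, 1.89, 2.39, 2.39, 3.01, 3.01, 3.01].

## Interface

Orientations are given as a unit quaternion [w, x, y, z].
In Python, from rig import manip gives the robot as it stands. The module is installed in compiled form; this text tells all that it offers.
- The arm moves only by the shell command python3 -m handwheel 'ROWS' [FORCE]. ROWS is JSON, a list of rows, each an object with "claw": the opening, from -1 (shut) to 1 (fully open), so that 0 is half open; "delta_pos": the shift along the tool's x, y, z in units of 30 mm (1.0 is 30 mm), a list of three; "twist": the turn about the tool's y in units of 0.1 rad (1.0 is 0.1 rad). In form: [{"claw": claw, "delta_pos": [dx, dy, dz], "twist": twist}, ...]. A call has 1 to 20 rows; each row shifts and turns the commanded pose from where the row before left it, along the tool's axes as they then stand; what a row does not reach is not made up. A row lasts 1/12 s, in which the tool goes at most 41.7 mm and 7.16 degrees, less where a joint would pass 70% of its speed; a pose out of reach is approached as far as the arm can. A call with a number of a shift or a turn outside -1 to 1 is refused whole. A call with a gripper value outside its range is refused whole. The fingers move at their own pace and stop on an object; FORCE is the grip in N (left out, the last holds). Time passes only in rows, so rows that do not move let the fingers close. It gives the time, the measured TCP pose, the force and the opening at its end, in the units of the state.
- manip.observe(): the state, without advancing time (a new reading comes with each control period).
- manip.camera(name): name is "side" or "top"; returns a dict with "frame" (400x640x3 uint8, red, green, blue), "camera_matrix" (3x3 intrinsics, pixels), "T" (4x4, takes a point from camera to world coordinates). Camera axes: x right, y down, z forward; pixel columns grow to the right and rows downward; lengths in m; the calibration is good to about 2 mm. A picture is of the moment at which its call begins. There is no depth.
- manip.finish_job(): hands the job in, once; it reports no verdict.
Trained networks look in a picture, given as the dict that the camera call returned (one of the last four; its "shot" number tells which), for a name from the list of things; names that differ only in an ending like _2 or _b are one class to them, and where a whole thing is asked for, a point or a joint stands for the part that bears it (a point fixed in the world has none). Each returns a list of dicts, best first, with "p" (0 to 1); they miss things now and then, are a little off and sometimes report something else, mostly with a low value. They report only what shows in the picture. A call takes as long as a camera call.
- manip.recognise(picture, thing): "bbox" ([left, top, width, height] in pixels, round what is visible of it).
- manip.mark_of(picture, thing): "point" ([column, row] in pixels: a listed point, or the origin of a listed thing).
The state is a dict: "clock": time; "joint_pos": joint angles; "qvel": joint speeds; "joint_efforts": joint torques, N m; "tcp_pos": TCP position; "ee_rot": TCP orientation; "wrist_force": force on the tool from outside, world axes, zero at the start; "wrist_torque": the same for the moment, N m; "opening": finger opening in m.
Only numpy, scipy, OpenCV 4.12 (cv2) and the standard library are available. Lean on these libraries where they do the work, as an engineer would, in place of code of your own. Each camera call takes 0.05 s, during which the arm holds its last target. There are 200 camera calls.

## Task

The comparator has just been set. Put the setting block with the red band back into the slot with the red label in the stand, fully home, and let go of it; then swing the comparator's lift lever up by its red handle to the point where the cam lifts the contact highest (lever straight up, not past it) and hold it there, so that a core plug can be slid under the contact. The lever springs back if released, so finish still holding it; leave the other blocks, the core plug and the bottle where they are.

Things in the scene. Friction and masses are not known exactly. Their poses are not given: they have to be found in the camera images.
- red_block (a point): Centre of the setting block to put away: a loose steel block, 24 x 24 mm square and 50 mm tall, about 225 g, standing on end on the bench, with a red band round its upper part (35 to 45 mm up). This point is half-way up (25 mm above its underside); z along its height, x and y normal to its side faces.
- slot_red (a point): Centre of the mouth of the red-labelled slot, on the stand's top face, 24 mm above the bench. Slot 28 x 28 mm, 14 mm deep, flat floor; block home = its centre 11 mm above this point. x, y along the slot's sides. The red label, a 16 x 26 mm plate 1.5 mm thick, lies on the stand's top, centred 33 mm to -x. Which of the four slots is red varies.
- stand: Dark wooden stand for setting blocks, fixed, 74 mm (x) by 190 mm (y) by 24 mm high, origin at the centre of its underside. Four alike slots in a row along its y, 44 mm apart, 10 mm to +x of its centre line; each has a coloured label plate (red, blue, green, yellow) beside it on its -x side. Two hold blocks; the red and the blue slot are empty.
- green_block (a point): Centre (half-way up) of the green-banded setting block, same size, standing in its slot in the stand, 36 mm of it above the stand's top. Leave alone.
- yellow_block (a point): Centre (half-way up) of the yellow-banded setting block, same size, standing in its slot in the stand. Leave alone.
- gauge: Bench comparator, fixed. Origin on its vertical spindle's axis at the underside; x to its back, y to its left. Base 150 x 110 mm (x -50 to 100), 28 mm high; anvil top at 40 mm; column 28 mm thick at x 75 mm, 238 mm high; grey head x -22 to 28, y -20 to 20, 118 to 196 mm high, round dial on its front out to x -33 mm. The lift lever's cam shaft leaves the head's right side (-y), 145 mm up.
- cam_shaft (a point): Point on the lift lever's turning axis (horizontal, along the comparator's y), level with the middle of the handle: 85 mm to the right (-y) of the spindle axis, 145 mm above the bench. Axes as the comparator's.
- lever_grip (a point): Middle of the lift lever's red handle, 21 mm thick, 46 mm long, lying along the comparator's y and free to revolve on its pin; it sticks out to -y from the end of the 8 mm thick lever arm, away from the head. At rest the arm points forward (-x), 20 degrees below level, grip 116 mm above the bench. It swings up, then back, on an arc of 85 mm radius about cam_shaft; at highest lift straight above it, 230 mm up.
- lift_lever (a joint): Angle of the lift lever (rad): 0 at rest, growing as the handle swings up; 1.92 straight up, where the cam lifts highest; stop at 2.6, where the contact has come down again by 3.6 mm. A spring returns it to 0 when released, about 1 N at the handle near rest and 2 N at the top.
- spindle (a joint): Lift of the contact (m): 0 at rest and until the lever has turned 0.6 rad, then rising to 0.012 at the cam's highest point (lever angle 1.92), less on either side of it (0.0116 about 0.2 rad off). It rides on the cam under a light spring.
- plug_mid (a point): Middle (half-way up) of a loose brownish rock core plug, 38 mm across, 50 mm tall, standing on the bench. Leave alone.
- bottle_mid (a point): Middle, 75 mm up, of a loose closed white plastic bottle, 60 mm across, about 150 mm tall. Leave alone.

How it is judged:
On the way, in this order (a step that is already met when the one before it is completed fails the run):
1. the red-banded block stands fully home in the red-labelled slot, let go (horizontal distance between red_block and slot_red below 0.005 m and z of red_block in the frame of slot_red below 0.0135 m and angle between red_block's own z axis and vertical below 0.12 rad and contact force between the fingers and block_red below 0.05 N), for 0.2 s.
2. the lift lever holds the contact at its highest (value of joint spindle above 0.0116 m), for 0.2 s.
At the end, for the whole second after the job is handed in: Red-banded block home in the red-labelled slot (within 5 mm of its centre, 2.5 mm of fully down, 7 degrees of upright); contact within 0.4 mm of its highest lift (lever within about 0.2 rad of straight up), lever still, fingers holding it with over 0.5 N (horizontal distance between red_block and slot_red below 0.005 m and z of red_block in the frame of slot_red below 0.0135 m and angle between red_block's own z axis and vertical below 0.12 rad and value of joint spindle above 0.0116 m and velocity of joint lift_lever between -0.1 and 0.1 rad/s and contact force between the fingers and gauge above 0.5 N); the arm keeps its last pose, push and grip.
It fails at once if a setting block already in the stand was pulled or knocked out of place ((distance of green_block from where it was at the start of the episode above 0.008 m or angle between green_block's own z axis and vertical above 0.3 rad) or (distance of yellow_block from where it was at the start of the episode above 0.008 m or angle between yellow_block's own z axis and vertical above 0.3 rad)).
It fails at once if the core plug was pushed or knocked over (distance of plug_mid from where it was at the start of the episode above 0.02 m or angle between plug_mid's own z axis and vertical above 0.3 rad).
It fails at once if the bottle was pushed or knocked over (distance of bottle_mid from where it was at the start of the episode above 0.02 m or angle between bottle_mid's own z axis and vertical above 0.3 rad).
It also fails if it takes over 58 s, if anything falls off the work surface, if the arm or the gripper's body presses on something with over 40 N, if the wrist force passes 120 N, or if a joint passes its speed limit or range.

## Working session

There is one attempt and no reset: what is moved stays moved. The work goes in short steps, Python scripts to look and compute and a shell command to move; the robot and the scene stay as the last step left them, time stands still between calls to the robot, and variables do not carry over. Pictures are saved under pics/ and viewed, about 8 in all and at most 12, crops included, and the job is handed in when it is done.

```bash
mkdir -p pics; cat > h.py <<'E'
import numpy as np, cv2
from rig import manip
from scipy.spatial.transform import Rotation as R
def Rq(q): return R.from_quat([q[1],q[2],q[3],q[0]])
def ray(c,p):
    K,T=np.array(c["camera_matrix"]),np.array(c["T"])
    d=T[:3,:3]@np.linalg.solve(K,[p[0],p[1],1]); return T[:3,3],d/np.linalg.norm(d)
def atz(c,p,z):
    o,d=ray(c,p); return o+d*(z-o[2])/d[2]
def tri(rs):
    A=np.zeros((3,3));b=np.zeros(3)
    for o,d in rs:
        P=np.eye(3)-np.outer(d,d);A+=P;b+=P@o
    X=np.linalg.solve(A,b); return X,[float(np.linalg.norm((np.eye(3)-np.outer(d,d))@(X-o))) for o,d in rs]
def proj(c,X):
    K,T=np.array(c["camera_matrix"]),np.array(c["T"])
    q=K@(T[:3,:3].T@(np.array(X)-T[:3,3])); return q[:2]/q[2]
E
python3 - <<'E'
from h import *
np.set_printoptions(precision=4,suppress=True)
C={n:manip.camera(n) for n in("side","top")}
for n in C: cv2.imwrite(f"pics/{n}0.png",C[n]["frame"][:,:,::-1]); print(n,np.array(C[n]["T"])[:3,3])
s=manip.observe();print(s["clock"],s["tcp_pos"],Rq(s["ee_rot"]).as_matrix(),s["opening"],s["wrist_force"])
for t in["red_block","slot_red","stand","green_block","yellow_block","gauge","cam_shaft","lever_grip","plug_mid","bottle_mid"]:
    rs=[]
    for n in C:
        m=manip.mark_of(C[n],t)
        if m: print(t,n,[(np.round(k["point"]),round(k["p"],2)) for k in m[:2]]); rs.append(ray(C[n],m[0]["point"]))
    if len(rs)==2: print("   ",*tri(rs))
E
```

```text
side [0.0282 0.6773 0.6899]
top [ 0.4461 -0.0084  0.9765]
0.1 [ 0.2823 -0.6127  0.1956] [[-0.9083 -0.0006  0.4184]
 [-0.4184  0.001  -0.9083]
 [ 0.0001 -1.     -0.0012]] 0.08538225500013084 [-0.81    0.0216 -0.7844]
red_block side [(array([356., 220.]), 0.58)]
red_block top [(array([351., 228.]), 0.44)]
    [ 0.4904 -0.054   0.0153] [0.0015548333367827977, 0.0015548333367828861]
slot_red side [(array([376., 183.]), 0.36), (array([396., 185.]), 0.31)]
slot_red top [(array([416., 209.]), 0.4)]
    [ 0.5336 -0.2154  0.0254] [0.0006848836455238236, 0.0006848836455238311]
stand side [(array([397., 183.]), 0.95)]
green_block side [(array([400., 167.]), 0.63), (array([253., 193.]), 0.54)]
green_block top [(array([454., 216.]), 0.43)]
    [ 0.5107 -0.3054  0.0411] [0.0024386953038592705, 0.0024386953038592536]
yellow_block side [(array([407., 164.]), 0.66), (array([274., 332.]), 0.17)]
yellow_block top [(array([474., 219.]), 0.51)]
    [ 0.5069 -0.3536  0.027 ] [0.00260651862622955, 0.00260651862622967]
gauge side [(array([400., 166.]), 0.63)]
gauge top [(array([243., 180.]), 0.6)]
    [0.4433 0.1015 0.316 ] [0.12409554340997396, 0.12409554340997386]
cam_shaft side [(array([250., 194.]), 0.86), (array([395., 186.]), 0.62)]
cam_shaft top [(array([263., 158.]), 0.79)]
    [0.6453 0.1443 0.1422] [0.0032842034527766463, 0.0032842034527767847]
lever_grip side [(array([376., 182.]), 0.65), (array([286., 214.]), 0.63)]
lever_grip top [(array([270., 195.]), 0.76)]
    [0.4654 0.0766 0.2364] [0.08680155977942086, 0.08680155977942075]
plug_mid side [(array([283., 201.]), 0.71)]
plug_mid top [(array([325., 147.]), 0.53)]
    [0.6895 0.0048 0.0269] [0.003749144354290314, 0.003749144354290365]
bottle_mid side [(array([274., 333.]), 0.86)]
bottle_mid top [(array([175., 273.]), 0.62)]
    [0.3907 0.3579 0.0774] [0.0010210734388529207, 0.0010210734388530732]
```

View pics/side0.png

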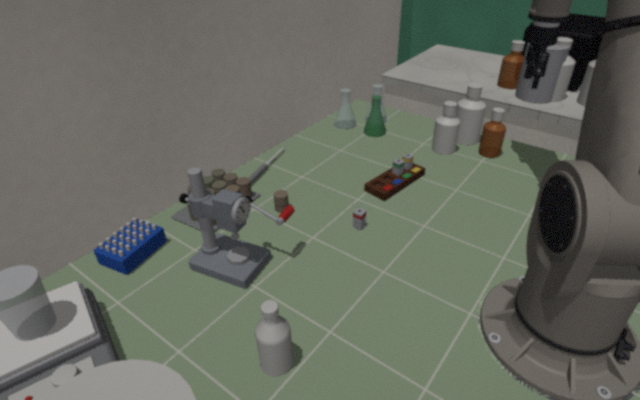

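View pics/top0.png

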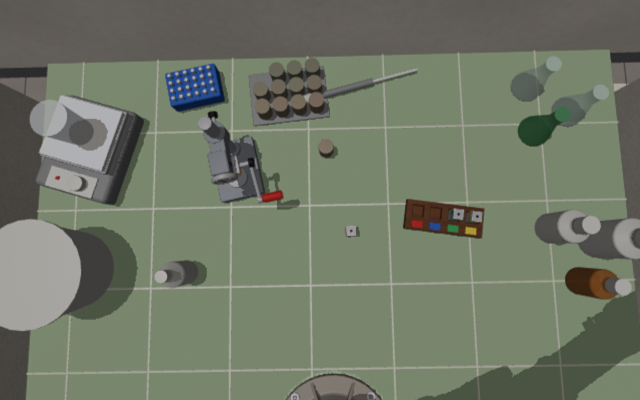

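Side view: gauge at about (230,220) with red handle at (288,214), red block at (359,218), stand at (395,180) with red label at its left end, bottle (274,340), plug (281,201). Top view: block (351,231), red slot (418,211) above its label (417,225), handle (272,197), plug (326,148). The network's cam_shaft and slot marks agree, but gauge and side lever_grip (first choice) are wrong.

```bash
python3 - <<'E'
from h import *
np.set_printoptions(precision=4,suppress=True)
C={n:manip.camera(n) for n in("side","top")}
def crop(n,x,y,w,h,s): return cv2.resize(C[n]["frame"][y:y+h,x:x+w,::-1],None,fx=s,fy=s,interpolation=cv2.INTER_CUBIC)
m=np.zeros((600,800,3),np.uint8)
a=crop("top",395,190,100,55,5);m[:275,:500]=a
a=crop("top",336,216,30,30,9);m[:270,510:780]=a
a=crop("top",200,105,100,105,3);m[280:595,:300]=a
a=crop("side",180,165,125,75,3);m[280:505,310:685]=a
a=crop("side",345,203,30,30,3);m[510:600,310:400]=a
a=crop("side",360,150,70,50,2); m[500:600,410:550]=a
cv2.imwrite("pics/m1.png",m)
red={}
for n in C:
    f=C[n]["frame"].astype(int); k=((f[...,0]>110)&(f[...,1]<60)&(f[...,2]<60)).astype(np.uint8)
    nn,l,st,ce=cv2.connectedComponentsWithStats(k)
    for i in range(1,nn):
        if st[i,4]>8: print(n,"red",st[i],ce[i],cv2.minAreaRect(np.argwhere(l==i)[:,::-1].astype(np.float32)))
f=C["top"]["frame"].astype(int)
hsv=cv2.cvtColor(C["top"]["frame"],cv2.COLOR_RGB2HSV)
k=np.zeros((400,640),np.uint8); sub=(hsv[190:250,395:495,0]<25)|(hsv[190:250,395:495,0]>165)|(f[190:250,395:495].sum(2)<150)
k[190:250,395:495]=sub
r=cv2.findContours(k,cv2.RETR_EXTERNAL,cv2.CHAIN_APPROX_NONE)[0]; r=max(r,key=cv2.contourArea); print("stand",cv2.minAreaRect(r),cv2.boxPoints(cv2.minAreaRect(r)))
for n,t in[("top","slot_red"),("top","red_block"),("side","red_block")]:
    print(t,n,manip.mark_of(C[n],t)[:2],manip.recognise(C[n],t)[:1])
t=manip.mark_of(C["top"],"lever_grip")[0]["point"]; s=[q["point"] for q in manip.mark_of(C["side"],"lever_grip") if q["point"][0]<320]
print("grip",t,s,tri([ray(C["top"],t),ray(C["side"],s[0])]))
t=manip.mark_of(C["top"],"cam_shaft")[0]["point"]; print("cam top@.145",atz(C["top"],t,.145))
t=manip.mark_of(C["top"],"gauge")[0]["point"];print("gauge@0",atz(C["top"],t,0), manip.mark_of(C["side"],"gauge"))
E
```

```text
side red [384 185   7   5  25] [387.12 187.12] ((387.15380859375, 187.2307586669922), (3.882901668548584, 6.1017022132873535), 56.3099365234375)
side red [280 206  13  13  78] [285.9231 211.5256] ((286.0000305175781, 211.50001525878906), (4.949747085571289, 14.849241256713867), 45.0)
side red [ 26 397   5   3  12] [ 28.0833 398.0833] ((28.0, 398.0), (2.0, 4.0), 90.0)
top red [262 191  20  10 139] [271.705  195.6906] ((271.5384826660156, 195.6923065185547), (7.0601806640625, 19.611614227294922), 78.69007110595703)
top red [412 220  11   8  72] [416.6528 223.5694] ((416.6351013183594, 223.68919372558594), (10.357135772705078, 6.740358352661133), 9.462322235107422)
stand ((443.7490539550781, 217.92376708984375), (79.50048828125, 30.179141998291016), 7.431407928466797) [[402.381  227.7453]
 [406.2844 197.8197]
 [485.1171 208.1022]
 [481.2137 238.0279]]
slot_red top [{'point': [417.6, 209.4], 'p': 0.49}] [{'bbox': [413.2, 220.5, 9.4, 9.5], 'p': 0.58}]
red_block top [{'point': [350.9, 229.4], 'p': 0.42}] [{'bbox': [346.7, 225.3, 8.8, 8.6], 'p': 0.59}]
red_block side [{'point': [358.9, 217.8], 'p': 0.81}] [{'bbox': [351.9, 207.8, 17.2, 23.2], 'p': 0.81}]
grip [269.4, 191.6] [[284.6, 215.7]] (array([0.5677, 0.1304, 0.11  ]), [0.004537206239370229, 0.004537206239370106])
cam top@.145 [0.6429 0.1432 0.145 ]
gauge@0 [0.6209 0.2304 0.    ] [{'point': [241.2, 268.8], 'p': 0.81}]
```

View pics/m1.png

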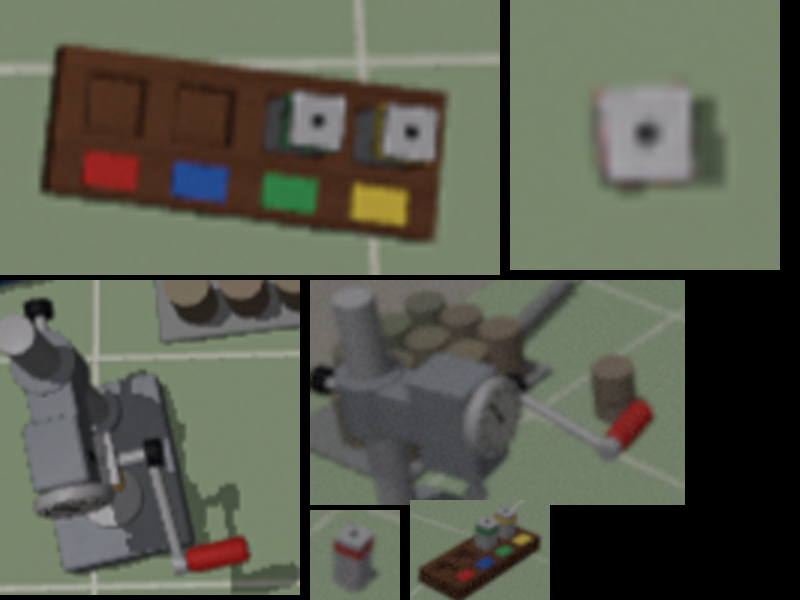

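Crops: slot_red centre at top pixel (417.4,210.6), red block's top dot at (350.8,230.2) with yaw near 0, stand yaw about 7 deg, gauge yaw about 12 deg, and handle centre at top (271.9,196.5) / side (286.5,213).

```bash
python3 - <<'E'
from h import *
np.set_printoptions(precision=4,suppress=True)
C={n:manip.camera(n) for n in("side","top")}; c=C["top"]
f=c["frame"].astype(int)
def ang(a,b): d=b-a; return np.degrees(np.arctan2(d[1],d[0]))
L={}
for name,k in dict(red=(f[...,0]>110)&(f[...,1]<70)&(f[...,2]<70),blue=(f[...,2]>110)&(f[...,0]<80),green=(f[...,1]>100)&(f[...,0]<90)&(f[...,2]<90),yel=(f[...,0]>130)&(f[...,1]>120)&(f[...,2]<90)).items():
    k=k.copy();k[:215]=0;k[245:]=0;k[:,:405]=0;k[:,490:]=0
    p=np.argwhere(k).mean(0)[::-1]; L[name]=atz(c,p,.0255); print(name,k.sum(),p,L[name])
d=L["red"]-L["yel"]; yaw=np.arctan2(-d[0],d[1]); print("stand yaw",np.degrees(yaw),np.linalg.norm(d), "slot from label",L["red"][:2]+.033*np.array([np.cos(yaw),np.sin(yaw)]))
print("slot direct",atz(c,(417.4,210.6),.024), "side slot", tri([ray(c,(417.5,210.3)),ray(C["side"],(376,183))]))
print("block",atz(c,(350.8,230.2),.05), tri([ray(c,(350.8,230.2)),ray(C["side"],(358.6,211))]))
m=lambda x,y:(( x+.5)/3-.5+200,(y-280+.5)/3-.5+105)
FR,FL,BR=[atz(c,m(*q),.028) for q in((190,545),(65,570),(155,375))]; print("base",FR,FL,BR,ang(FR,BR),ang(FR,FL)-90,np.linalg.norm(FR-FL),np.linalg.norm(FR-BR))
g,e=tri([ray(c,(271.9,196.5)),ray(C["side"],(286.5,213))]); print("grip",g,e, "top@.116",atz(c,(271.9,196.5),.116))
a,b=[atz(c,m(*q),.116) for q in((189,563),(246,548))]; print("handle axis",ang(b,a)-90)
th=np.radians(12);G=FR[:2]+np.array([[np.cos(th),-np.sin(th)],[np.sin(th),np.cos(th)]])@[.05,.055]; print("gauge from corner",G)
for nm,v in(("cam",[0,-.085,]),("grip",[-.0799,-.085])): print(nm,G+np.array([[np.cos(th),-np.sin(th)],[np.sin(th),np.cos(th)]])@v)
E
```

```text
red 73 [416.6301 223.6164] [ 0.4959 -0.2153  0.0255]
blue 61 [434.4918 226.0492] [ 0.489  -0.2587  0.0255]
green 61 [452.459  228.2459] [ 0.4827 -0.3023  0.0255]
yel 64 [470.4688 230.5938] [ 0.476  -0.3459  0.0255]
stand yaw -8.676022008151861 0.1320541253063621 slot from label [ 0.5286 -0.2203]
slot direct [ 0.5281 -0.219   0.024 ] side slot (array([ 0.5314, -0.2178,  0.024 ]), [0.0029324203558001626, 0.0029324203558002363])
block [ 0.4823 -0.0521  0.05  ] (array([ 0.4834, -0.0516,  0.048 ]), [0.0011914838552689576, 0.0011914838552689413])
base [0.5802 0.1625 0.028 ] [0.5617 0.2663 0.028 ] [0.7256 0.1918 0.028 ] 11.386569880179232 10.11921030933786 0.10547225244083501 0.14834442184738347
grip [0.5591 0.1263 0.1177] [1.7966316939293614e-05, 1.7966316939443495e-05] top@.116 [0.5593 0.1266 0.116 ]
handle axis 13.59199945635487
gauge from corner [0.6177 0.2267]
cam [0.6353 0.1436]
grip [0.5572 0.1269]
```

```bash
cat >> h.py <<'E'
def plan(X,jaw=None):
    s=manip.observe();M=Rq(s["ee_rot"]).as_matrix();d=M.T@(np.array(X)-s["tcp_pos"])/.03
    y=np.degrees(np.arctan2(M[1,2],M[0,2]))
    print("t",round(s["clock"],2),"tcp",np.round(s["tcp_pos"],4),"jaw",round(y,2),"tilt",np.round(M[2],3),"open",round(s["opening"],4),"F",np.round(s["wrist_force"],2))
    print(" units",np.round(d,3),"rows>=",np.ceil(abs(d).max()*1.01), "twist",None if jaw is None else round(-np.radians(jaw-y)*10,3))
E
python3 -m handwheel '[{"claw":1,"delta_pos":[0,0,0],"twist":-1},{"claw":1,"delta_pos":[0,0,0],"twist":-1},{"claw":1,"delta_pos":[0,0,0],"twist":-1},{"claw":1,"delta_pos":[0,0,0],"twist":-1},{"claw":1,"delta_pos":[0,0,0],"twist":-1},{"claw":1,"delta_pos":[0,0,0],"twist":-1},{"claw":1,"delta_pos":[0,0,0],"twist":-1},{"claw":1,"delta_pos":[0,0,0],"twist":-1},{"claw":1,"delta_pos":[0,0,0],"twist":-1},{"claw":1,"delta_pos":[0,0,0],"twist":-1},{"claw":1,"delta_pos":[0,0,0],"twist":-1},{"claw":1,"delta_pos":[0,0,0],"twist":-0.13},{"claw":1,"delta_pos":[0,0,0],"twist":0}]' 40
python3 -c "
from h import *
plan([.4825,-.052,.15],-1.5)"
```

```text
clock: 2.93
tcp_pos: [0.2823, -0.6131, 0.1962]
ee_rot: [0.493, -0.493, 0.507, -0.507]
wrist_force: [0.1, -0.1, -0.6]
opening: 0.0854
t 2.93 tcp [ 0.2823 -0.6131  0.1962] jaw -1.61 tilt [-0. -1.  0.] open 0.0854 F [ 0.1  -0.13 -0.65]
 units [-18.883   1.543   6.145] rows>= 20.0 twist -0.02
```

```bash

python3 -m handwheel '[{"claw":1,"delta_pos":[-0.94,0.06,0.31],"twist":0},{"claw":1,"delta_pos":[-0.94,0.06,0.31],"twist":0},{"claw":1,"delta_pos":[-0.94,0.06,0.31],"twist":0},{"claw":1,"delta_pos":[-0.94,0.06,0.31],"twist":0},{"claw":1,"delta_pos":[-0.94,0.06,0.31],"twist":0},{"claw":1,"delta_pos":[-0.94,0.06,0.31],"twist":0},{"claw":1,"delta_pos":[-0.94,0.06,0.31],"twist":0},{"claw":1,"delta_pos":[-0.94,0.06,0.31],"twist":0},{"claw":1,"delta_pos":[-0.94,0.06,0.31],"twist":0},{"claw":1,"delta_pos":[-0.94,0.06,0.31],"twist":0},{"claw":1,"delta_pos":[-0.94,0.06,0.31],"twist":0},{"claw":1,"delta_pos":[-0.94,0.06,0.31],"twist":0},{"claw":1,"delta_pos":[-0.94,0.06,0.31],"twist":0},{"claw":1,"delta_pos":[-0.94,0.06,0.31],"twist":0},{"claw":1,"delta_pos":[-0.94,0.06,0.31],"twist":0},{"claw":1,"delta_pos":[-0.94,0.06,0.31],"twist":0},{"claw":1,"delta_pos":[-0.94,0.06,0.31],"twist":0},{"claw":1,"delta_pos":[-0.94,0.06,0.31],"twist":0},{"claw":1,"delta_pos":[-0.94,0.06,0.31],"twist":0},{"claw":1,"delta_pos":[0,0,0],"twist":0}]'
python3 - <<'E'
from h import *
plan([.4825,-.052,.021],-1.5)
c=manip.camera("top");cv2.imwrite("pics/t2.png",cv2.resize(c["frame"][180:260,300:400,::-1],None,fx=5,fy=5,interpolation=cv2.INTER_CUBIC))
c=manip.camera("side");print(manip.mark_of(c,"red_block"))
E
```

```text
clock: 4.6
tcp_pos: [0.4747, -0.0766, 0.1623]
ee_rot: [0.495, -0.493, 0.506, -0.506]
wrist_force: [0.4, 0.7, -0.0]
opening: 0.0852
t 4.6 tcp [ 0.4747 -0.0766  0.1623] jaw -1.38 tilt [-0.002 -1.     0.001] open 0.0852 F [ 0.36  0.69 -0.02]
 units [-0.818  4.71   0.233] rows>= 5.0 twist 0.02
[{'point': [395.8, 185.6], 'p': 0.66}, {'point': [355.2, 216.7], 'p': 0.64}]
```

```bash

python3 -m handwheel '[{"claw":1,"delta_pos":[-0.8,0.5,0.23],"twist":0},{"claw":1,"delta_pos":[0,0.8,0],"twist":0},{"claw":1,"delta_pos":[0,0.8,0],"twist":0},{"claw":1,"delta_pos":[0,0.4,0],"twist":0},{"claw":1,"delta_pos":[0,0,0],"twist":0}]'
python3 -c "
from h import *
plan([.4825,-.052,.021],-1.5)
c=manip.camera('side');cv2.imwrite('pics/s3.png',cv2.resize(c['frame'][150:250,300:420,::-1],None,fx=5,fy=5,interpolation=cv2.INTER_CUBIC))"
```

```text
clock: 5.17
tcp_pos: [0.4787, -0.0593, 0.0847]
ee_rot: [0.492, -0.494, 0.508, -0.506]
wrist_force: [-0.1, 0.1, 0.1]
opening: 0.0854
t 5.17 tcp [ 0.4787 -0.0593  0.0847] jaw -1.67 tilt [-0.    -1.    -0.004] open 0.0854 F [-0.1   0.07  0.1 ]
 units [-0.246  2.124  0.128] rows>= 3.0 twist -0.03
```

View pics/s3.png

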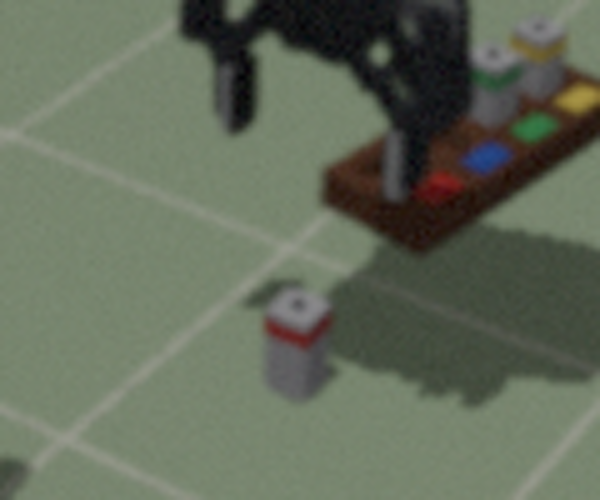

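Side crop: the open fingers straddle the block, which is untouched at about (360,218) in full-frame pixels. Correcting the offset, then descending.

```bash

python3 -m handwheel '[{"claw":1,"delta_pos":[-0.24,0,0.13],"twist":0},{"claw":1,"delta_pos":[0,0.5,0],"twist":0},{"claw":1,"delta_pos":[0,0.7,0],"twist":0},{"claw":1,"delta_pos":[0,0.6,0],"twist":0},{"claw":1,"delta_pos":[0,0.3,0],"twist":0},{"claw":1,"delta_pos":[0,0,0],"twist":0},{"claw":1,"delta_pos":[0,0,0],"twist":0}]'
python3 -c "
from h import *
plan([.4825,-.052,.021],-1.5)"
```

```text
clock: 5.8
tcp_pos: [0.4852, -0.051, 0.0248]
ee_rot: [-0.493, 0.493, -0.506, 0.507]
wrist_force: [-0.1, 0.7, -0.5]
opening: 0.0854
t 5.8 tcp [ 0.4852 -0.051   0.0248] jaw -1.51 tilt [-0. -1.  0.] open 0.0854 F [-0.09  0.67 -0.5 ]
 units [ 0.036  0.127 -0.09 ] rows>= 1.0 twist -0.002
```

```bash

python3 -m handwheel '[{"claw":1,"delta_pos":[0.03,0.1,-0.08],"twist":0},{"claw":-0.6,"delta_pos":[0,0,0],"twist":0},{"claw":-0.6,"delta_pos":[0,0,0],"twist":0},{"claw":-1,"delta_pos":[0,0,0],"twist":0},{"claw":-1,"delta_pos":[0,0,0],"twist":0},{"claw":-1,"delta_pos":[0,0,0],"twist":0},{"claw":-1,"delta_pos":[0,0,0],"twist":0},{"claw":-1,"delta_pos":[0,0,0],"twist":0},{"claw":-1,"delta_pos":[0,0,0],"twist":0}]' 40
python3 -c "
from h import *
plan([.4825,-.052,.1],-8.7)"
```

```text
clock: 6.55
tcp_pos: [0.4823, -0.0519, 0.021]
ee_rot: [0.493, -0.493, 0.506, -0.506]
wrist_force: [0.2, 0.4, -0.4]
opening: 0.0002
t 6.55 tcp [ 0.4823 -0.0519  0.021 ] jaw -1.49 tilt [-0. -1. -0.] open 0.0002 F [ 0.22  0.44 -0.42]
 units [ 2.000e-03 -2.632e+00  8.000e-03] rows>= 3.0 twist 1.258
```

Opening 0: missed the block, so I'll look.

```bash

python3 - <<'E'
from h import *
s=manip.observe();P=s["tcp_pos"]
m=[]
for n,(x,y) in dict(side=(320,170),top=(310,190)).items():
    c=manip.camera(n); cr=cv2.resize(c["frame"][y:y+80,x:x+78,::-1],None,fx=5,fy=5,interpolation=cv2.INTER_CUBIC)
    u=(proj(c,P)-[x,y]+.5)*5; cv2.circle(cr,(int(u[0]),int(u[1])),3,(255,0,255),1); m.append(cr)
    print(n,proj(c,P),manip.mark_of(c,"red_block")[:2],manip.recognise(c,"red_block")[:2])
cv2.imwrite("pics/m4.png",np.hstack(m))
E
```

```text
side [359.23428107 219.7351534 ] [{'point': [358.7, 219.3], 'p': 0.73}] [{'bbox': [351.8, 209.9, 18.7, 22.6], 'p': 0.71}]
top [350.1914159  230.69238758] [] []
```

View pics/m4.png

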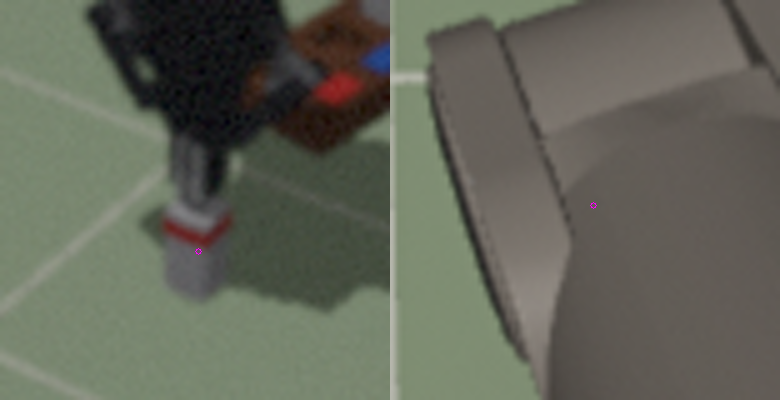

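Side crop: the shut fingertips end at about pixel (360,210), at or above the block's top, while the reported TCP projects to (359,220) mid-block. The block hasn't moved (bottom still at (359,230)). I'll check the tip height against the reported TCP.

```bash

python3 - <<'E'
from h import *
np.set_printoptions(precision=4,suppress=True)
s=manip.observe();print(s["tcp_pos"],s["wrist_force"],s["joint_efforts"],s["joint_pos"])
c=manip.camera("side")
P=np.array([.4787,-.0593,.0847]);z=np.array([1,-.03,0])
for dz in(0,.013,.03,.045): print(dz,proj(c,P+[0,0,dz]),[proj(c,P+[0,0,dz]+k*.0425*z) for k in(-1,1)])
print("seen tips s3: (347.2,176) (379,189); inner pad lower corners")
print([ (h,proj(c,[.4823,-.0519,h])) for h in(.021,.03,.04,.05,.06)])
o,d=ray(c,(360,210));print("ray at x..",[o+d*t for t in np.linspace(.95,1.1,6)])
print("block centre from side@.025",atz(c,(358.9,218.5),.025),atz(c,(359,230),0))
E
```

```text
[ 0.4823 -0.0519  0.021 ] [ 0.2518  0.5148 -0.7746] [  0.0023 -73.5644  -5.6331 -30.1366   0.0126   0.0024   0.0002] [ 0.3608  0.4025 -0.4551  2.1445  0.2877  0.6519 -0.3193]
0 [362.9015 198.0048] [array([377.6963, 204.2464]), array([348.7086, 192.0172])]
0.013 [363.0851 193.5861] [array([377.9917, 199.7788]), array([348.7891, 187.647 ])]
0.03 [363.3292 187.7116] [array([378.3846, 193.8373]), array([348.8961, 181.8391])]
0.045 [363.5484 182.4355] [array([378.7376, 188.4989]), array([348.9922, 176.6247])]
seen tips s3: (347.2,176) (379,189); inner pad lower corners
[(0.021, array([359.216 , 219.7414])), (0.03, array([359.3212, 216.8875])), (0.04, array([359.4394, 213.6844])), (0.05, array([359.5588, 210.4469])), (0.06, array([359.6795, 207.1744]))]
ray at x.. [array([0.4305, 0.0296, 0.1232]), array([0.4432, 0.0092, 0.1053]), array([ 0.4559, -0.0113,  0.0874]), array([ 0.4686, -0.0318,  0.0695]), array([ 0.4813, -0.0522,  0.0516]), array([ 0.494 , -0.0727,  0.0337])]
block centre from side@.025 [ 0.483  -0.0513  0.025 ] [ 0.4742 -0.0396  0.    ]
```

Both views put the real fingertips about 31 mm further back along the tool than the reported TCP (reported TCP z ≈ true z − 31 mm), with lateral agreement good. The fingers shut just above the block. I'll open, then descend about 33 mm further, watching the force.

```bash

python3 -m handwheel '[{"claw":1,"delta_pos":[0,-0.4,0],"twist":0},{"claw":1,"delta_pos":[0,0,0],"twist":0},{"claw":1,"delta_pos":[0,0,0],"twist":0},{"claw":1,"delta_pos":[0,0,0],"twist":0},{"claw":1,"delta_pos":[0,0,0],"twist":0},{"claw":1,"delta_pos":[0,0,0],"twist":0},{"claw":1,"delta_pos":[0,0,0],"twist":0},{"claw":1,"delta_pos":[0,0.4,0],"twist":0},{"claw":1,"delta_pos":[0,0.4,0],"twist":0},{"claw":1,"delta_pos":[0,0.4,0],"twist":0},{"claw":1,"delta_pos":[0,0.3,0],"twist":0},{"claw":1,"delta_pos":[0,0,0],"twist":0},{"claw":1,"delta_pos":[0,0,0],"twist":0}]' 40
python3 -c "
from h import *
plan([.4825,-.052,-.012],-1.5)"
```

```text
clock: 7.98
tcp_pos: [0.4816, -0.0516, -0.0129]
ee_rot: [0.493, -0.494, 0.507, -0.506]
wrist_force: [0.4, 0.4, -0.4]
opening: 0.0855
t 7.98 tcp [ 0.4816 -0.0516 -0.0129] jaw -1.47 tilt [-0.    -1.    -0.002] open 0.0855 F [ 0.36  0.44 -0.44]
 units [ 0.011 -0.029  0.03 ] rows>= 1.0 twist 0.006
```

```bash

python3 -m handwheel '[{"claw":-1,"delta_pos":[0,0,0],"twist":0},{"claw":-1,"delta_pos":[0,0,0],"twist":0},{"claw":-1,"delta_pos":[0,0,0],"twist":0},{"claw":-1,"delta_pos":[0,0,0],"twist":0},{"claw":-1,"delta_pos":[0,0,0],"twist":0},{"claw":-1,"delta_pos":[0,0,0],"twist":0},{"claw":-1,"delta_pos":[0,0,0],"twist":0},{"claw":-1,"delta_pos":[0,0,0],"twist":0}]' 40
python3 -c "
from h import *
plan([.4825,-.052,.06],-8.7)"
```

```text
clock: 8.65
tcp_pos: [0.4824, -0.052, -0.0116]
ee_rot: [-0.493, 0.493, -0.506, 0.507]
wrist_force: [-1.0, -0.3, 6.1]
opening: 0.0232
t 8.65 tcp [ 0.4824 -0.052  -0.0116] jaw -1.5 tilt [ 0. -1.  0.] open 0.0232 F [-1.01 -0.33  6.09]
 units [-0.    -2.386  0.003] rows>= 3.0 twist 1.257
```

```bash

python3 -m handwheel '[{"claw":-1,"delta_pos":[0,-0.3,0],"twist":0.25},{"claw":-1,"delta_pos":[0,-0.6,0],"twist":0.5},{"claw":-1,"delta_pos":[0,-0.6,0],"twist":0.51},{"claw":-1,"delta_pos":[0,-0.5,0],"twist":0},{"claw":-1,"delta_pos":[0,0,0],"twist":0},{"claw":-1,"delta_pos":[0,0,0],"twist":0}]' 40
python3 -c "
from h import *
plan([.5285,-.2200,.05],-8.7)"
```

```text
clock: 9.15
tcp_pos: [0.4827, -0.0521, 0.0489]
ee_rot: [-0.461, 0.46, -0.536, 0.537]
wrist_force: [0.1, -0.1, -2.5]
opening: 0.0237
t 9.15 tcp [ 0.4827 -0.0521  0.0489] jaw -8.75 tilt [ 0.    -1.     0.002] open 0.0237 F [ 0.13 -0.08 -2.5 ]
 units [ 5.3   -0.034  2.36 ] rows>= 6.0 twist -0.009
```

```bash

python3 -m handwheel '[{"claw":-1,"delta_pos":[0.3,0,0.14],"twist":0},{"claw":-1,"delta_pos":[0.7,0,0.31],"twist":0},{"claw":-1,"delta_pos":[0.7,0,0.31],"twist":0},{"claw":-1,"delta_pos":[0.7,0,0.31],"twist":0},{"claw":-1,"delta_pos":[0.7,0,0.31],"twist":0},{"claw":-1,"delta_pos":[0.7,0,0.31],"twist":0},{"claw":-1,"delta_pos":[0.7,0,0.31],"twist":0},{"claw":-1,"delta_pos":[0.5,0,0.22],"twist":0},{"claw":-1,"delta_pos":[0.3,0,0.14],"twist":0},{"claw":-1,"delta_pos":[0,0,0],"twist":0},{"claw":-1,"delta_pos":[0,0,0],"twist":0},{"claw":-1,"delta_pos":[0,0,0],"twist":0}]' 40
python3 - <<'E'
from h import *
plan([.5285,-.2200,.05],-8.7)
m=[]
for n,(x,y) in dict(side=(340,140),top=(390,180)).items():
    c=manip.camera(n); cr=cv2.resize(c["frame"][y:y+80,x:x+78,::-1],None,fx=5,fy=5,interpolation=cv2.INTER_CUBIC);m.append(cr)
    th=np.radians(-8.7);Rz=np.array([[np.cos(th),-np.sin(th)],[np.sin(th),np.cos(th)]])
    q=[[*(np.array([.5285,-.22])+Rz@np.array(v)),.024] for v in((-.014,-.014),(.014,-.014),(.014,.014),(-.014,.014))]
    p=np.array([(proj(c,k)-[x,y]+.5)*5 for k in q]).astype(np.int32);cv2.polylines(cr,[p],True,(255,0,255),1)
cv2.imwrite("pics/m5.png",np.hstack(m))
E
```

```text
clock: 10.15
tcp_pos: [0.5278, -0.2187, 0.0475]
ee_rot: [0.461, -0.461, 0.537, -0.536]
wrist_force: [-0.3, 0.8, -3.0]
opening: 0.0234
t 10.15 tcp [ 0.5278 -0.2187  0.0475] jaw -8.66 tilt [-0.001 -1.    -0.001] open 0.0234 F [-0.27  0.76 -2.99]
 units [ 0.038 -0.082  0.031] rows>= 1.0 twist 0.007
```

View pics/m5.png

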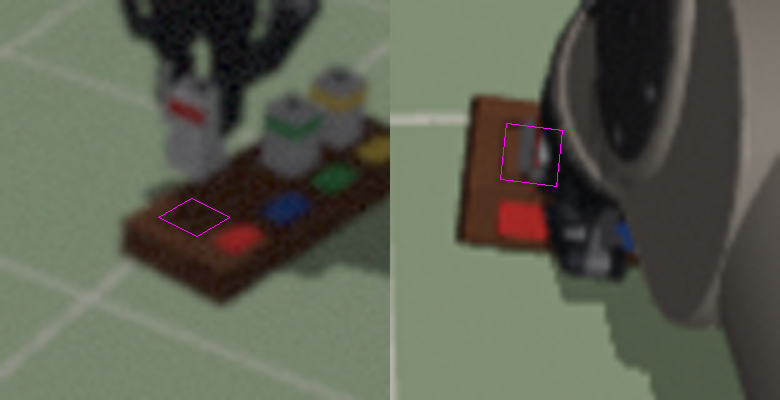

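Side view: the block hangs upright over the projected slot outline (magenta, matching the dark slot near crop (195,217)); the top view is mostly hidden by the arm. Lowering gently.

```bash

python3 -m handwheel '[{"claw":-1,"delta_pos":[0.04,0.5,0.03],"twist":0},{"claw":-1,"delta_pos":[0,0.5,0],"twist":0},{"claw":-1,"delta_pos":[0,0.1,0],"twist":0},{"claw":-1,"delta_pos":[0,0.1,0],"twist":0},{"claw":-1,"delta_pos":[0,0.1,0],"twist":0},{"claw":-1,"delta_pos":[0,0.1,0],"twist":0},{"claw":-1,"delta_pos":[0,0,0],"twist":0},{"claw":-1,"delta_pos":[0,0,0],"twist":0}]' 40
python3 -c "
from h import *
plan([.5285,-.2200,-.002],-8.7)"
```

```text
clock: 10.92
tcp_pos: [0.529, -0.2211, 0.0063]
ee_rot: [-0.461, 0.461, -0.536, 0.537]
wrist_force: [-0.0, -0.2, -1.6]
opening: 0.0236
t 10.92 tcp [ 0.529  -0.2211  0.0063] jaw -8.71 tilt [ 0. -1.  0.] open 0.0236 F [-0.02 -0.25 -1.56]
 units [-0.035  0.277 -0.022] rows>= 1.0 twist -0.002
```

```bash

python3 -m handwheel '[{"claw":-1,"delta_pos":[0,0.1,0],"twist":0},{"claw":-1,"delta_pos":[0,0.1,0],"twist":0},{"claw":-1,"delta_pos":[0,0.08,0],"twist":0},{"claw":-1,"delta_pos":[0,0,0],"twist":0},{"claw":-1,"delta_pos":[0,0,0],"twist":0}]' 40
python3 -c "
from h import *
plan([.5285,-.2200,-.002],-8.7)"
```

```text
clock: 11.33
tcp_pos: [0.5293, -0.2214, -0.0018]
ee_rot: [-0.461, 0.46, -0.536, 0.537]
wrist_force: [-2.7, 0.7, 10.4]
opening: 0.0232
t 11.33 tcp [ 0.5293 -0.2214 -0.0018] jaw -8.72 tilt [ 0.    -1.     0.001] open 0.0232 F [-2.69  0.74 10.39]
 units [-0.042  0.007 -0.032] rows>= 1.0 twist -0.003
```

```bash

python3 -m handwheel '[{"claw":1,"delta_pos":[0,0,0],"twist":0},{"claw":1,"delta_pos":[0,0,0],"twist":0},{"claw":1,"delta_pos":[0,0,0],"twist":0},{"claw":1,"delta_pos":[0,0,0],"twist":0},{"claw":1,"delta_pos":[0,0,0],"twist":0},{"claw":1,"delta_pos":[0,0,0],"twist":0},{"claw":1,"delta_pos":[0,-0.5,0],"twist":0},{"claw":1,"delta_pos":[0,-1,0],"twist":0},{"claw":1,"delta_pos":[0,-1,0],"twist":0},{"claw":1,"delta_pos":[0,-1,0],"twist":0},{"claw":1,"delta_pos":[0,-1,0],"twist":-0.9},{"claw":1,"delta_pos":[0,-0.8,0],"twist":-0.9},{"claw":1,"delta_pos":[0,0,0],"twist":-0.9},{"claw":1,"delta_pos":[0,0,0],"twist":-0.83},{"claw":1,"delta_pos":[0,0,0],"twist":0},{"claw":1,"delta_pos":[0,0,0],"twist":0}]'
python3 - <<'E'
from h import *
plan([.5567,.1215,.19],11.5)
c=manip.camera("side")
print(manip.mark_of(c,"red_block"),manip.recognise(c,"red_block"))
print("expect centre",proj(c,[.5285,-.22,.035]))
cv2.imwrite("pics/s6.png",cv2.resize(c["frame"][130:240,260:430,::-1],None,fx=4,fy=4,interpolation=cv2.INTER_CUBIC))
E
```

```text
clock: 12.67
tcp_pos: [0.5286, -0.2212, 0.1565]
ee_rot: [0.547, -0.547, 0.448, -0.448]
wrist_force: [0.7, -0.7, -0.3]
opening: 0.0853
t 12.67 tcp [ 0.5286 -0.2212  0.1565] jaw 11.35 tilt [-0. -1. -0.] open 0.0853 F [ 0.71 -0.68 -0.32]
 units [-11.017  -1.115   3.165] rows>= 12.0 twist -0.026
[{'point': [377.8, 181.6], 'p': 0.47}] [{'bbox': [373.8, 169.8, 16.5, 17.2], 'p': 0.7}]
expect centre [378.5522402  179.66981208]
```

View pics/s6.png

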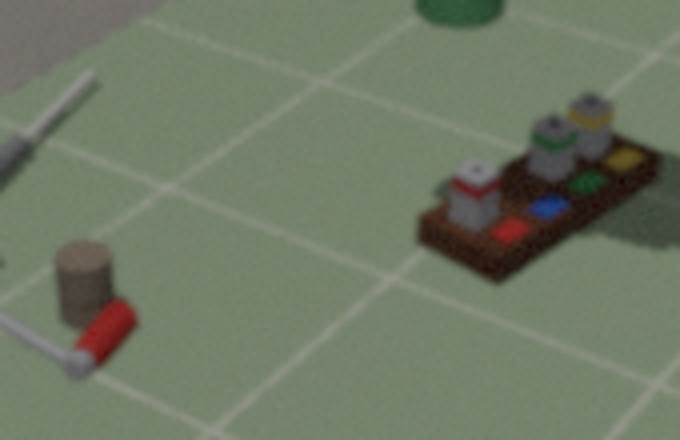

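Side crop: red-banded block seated in the red slot, same height as the neighbours (crop (475,195)), network mark within 2 px of the expected home; other items untouched. Next, the lever.

```bash

python3 -m handwheel '[{"claw":1,"delta_pos":[-0.4,0,0.1],"twist":0},{"claw":1,"delta_pos":[-0.9,0,0.26],"twist":0},{"claw":1,"delta_pos":[-0.9,0,0.26],"twist":0},{"claw":1,"delta_pos":[-0.9,0,0.26],"twist":0},{"claw":1,"delta_pos":[-0.9,0,0.26],"twist":0},{"claw":1,"delta_pos":[-0.9,0,0.26],"twist":0},{"claw":1,"delta_pos":[-0.9,0,0.26],"twist":0},{"claw":1,"delta_pos":[-0.9,0,0.26],"twist":0},{"claw":1,"delta_pos":[-0.9,0,0.26],"twist":0},{"claw":1,"delta_pos":[-0.9,0,0.26],"twist":0},{"claw":1,"delta_pos":[-0.9,0,0.26],"twist":0},{"claw":1,"delta_pos":[-0.9,0,0.26],"twist":0},{"claw":1,"delta_pos":[-0.6,0,0.2],"twist":0},{"claw":1,"delta_pos":[0,0,0],"twist":0},{"claw":1,"delta_pos":[0,0,0],"twist":0}]'
python3 - <<'E'
from h import *
plan([.559,.1215,.066],11.5)
c=manip.camera("side")
cv2.imwrite("pics/s7.png",cv2.resize(c["frame"][130:250,200:350,::-1],None,fx=4,fy=4,interpolation=cv2.INTER_CUBIC))
E
```

```text
clock: 14.07
tcp_pos: [0.5559, 0.1201, 0.1564]
ee_rot: [0.548, -0.548, 0.447, -0.447]
wrist_force: [-0.4, -0.4, 0.1]
opening: 0.0854
t 14.07 tcp [0.5559 0.1201 0.1564] jaw 11.63 tilt [-0.001 -1.    -0.   ] open 0.0854 F [-0.38 -0.43  0.08]
 units [-0.023  3.015  0.112] rows>= 4.0 twist 0.022
```

View pics/s7.png

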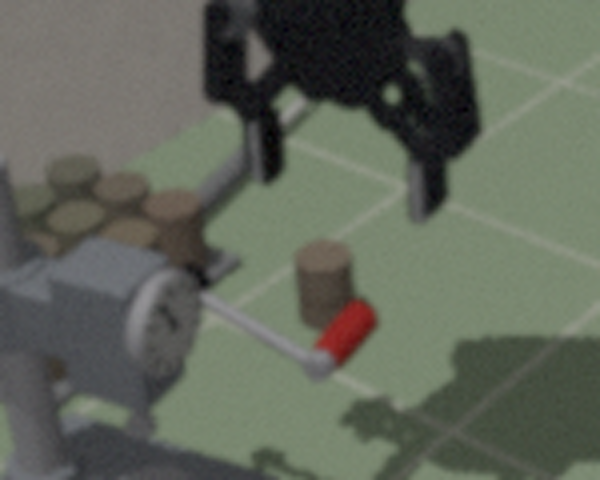

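Side crop: open fingers above and straddling the red handle at crop (345,335), clear of head and plug. Descending and closing.

```bash

python3 -m handwheel '[{"claw":1,"delta_pos":[-0.02,0.5,0.11],"twist":0},{"claw":1,"delta_pos":[0,0.7,0],"twist":0},{"claw":1,"delta_pos":[0,0.7,0],"twist":0},{"claw":1,"delta_pos":[0,0.6,0],"twist":0},{"claw":1,"delta_pos":[0,0.3,0],"twist":0},{"claw":1,"delta_pos":[0,0.2,0],"twist":0},{"claw":1,"delta_pos":[0,0,0],"twist":0},{"claw":-1,"delta_pos":[0,0,0],"twist":0},{"claw":-1,"delta_pos":[0,0,0],"twist":0},{"claw":-1,"delta_pos":[0,0,0],"twist":0},{"claw":-1,"delta_pos":[0,0,0],"twist":0},{"claw":-1,"delta_pos":[0,0,0],"twist":0},{"claw":-1,"delta_pos":[0,0,0],"twist":0},{"claw":-1,"delta_pos":[0,0,0],"twist":0},{"claw":-1,"delta_pos":[0,0,0],"twist":0}]' 30
python3 - <<'E'
from h import *
plan([.559,.1215,.066],11.5)
c=manip.camera("side")
cv2.imwrite("pics/s8.png",cv2.resize(c["frame"][130:250,200:350,::-1],None,fx=4,fy=4,interpolation=cv2.INTER_CUBIC))
E
```

```text
clock: 15.37
tcp_pos: [0.5602, 0.1196, 0.067]
ee_rot: [0.548, -0.547, 0.447, -0.448]
wrist_force: [4.7, -0.2, -0.1]
opening: 0.0195
t 15.37 tcp [0.5602 0.1196 0.067 ] jaw 11.52 tilt [-0.    -1.     0.001] open 0.0195 F [ 4.75 -0.23 -0.11]
 units [-0.07   0.033 -0.027] rows>= 1.0 twist 0.003
```

View pics/s8.png

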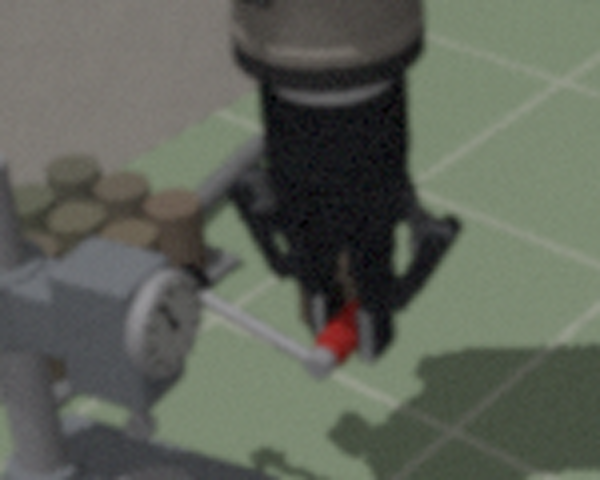

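Side crop: both pads grip the red handle near its middle (crop (345,335)); opening 19.5 mm agrees. Swinging up along the arc, first 50°.

```bash

python3 -m handwheel '[{"claw":-1,"delta_pos":[0,-0.48,-0.09],"twist":0},{"claw":-1,"delta_pos":[0,-0.49,-0.04],"twist":0},{"claw":-1,"delta_pos":[0,-0.49,0.04],"twist":0},{"claw":-1,"delta_pos":[0,-0.48,0.13],"twist":0},{"claw":-1,"delta_pos":[0,-0.45,0.21],"twist":0},{"claw":-1,"delta_pos":[0,0,0],"twist":0},{"claw":-1,"delta_pos":[0,0,0],"twist":0}]' 30
python3 - <<'E'
from h import *
plan([.6385,.1355,.181],11.5)
E
```

```text
clock: 16.0
tcp_pos: [0.5679, 0.1213, 0.139]
ee_rot: [0.548, -0.547, 0.447, -0.448]
wrist_force: [7.9, 2.3, -6.4]
opening: 0.0196
t 16.0 tcp [0.5679 0.1213 0.139 ] jaw 11.51 tilt [-0.    -1.     0.002] open 0.0196 F [ 7.91  2.25 -6.41]
 units [ 0.005 -1.395  2.404] rows>= 3.0 twist 0.001
```

```bash

python3 -m handwheel '[{"claw":-1,"delta_pos":[0,0.05,0.1],"twist":0},{"claw":-1,"delta_pos":[0,0,0],"twist":0}]' 30
python3 - <<'E'
from h import *
plan([.6385,.1355,.181],11.5)
E
```

```text
clock: 16.17
tcp_pos: [0.5673, 0.1205, 0.1358]
ee_rot: [-0.546, 0.55, -0.448, 0.446]
wrist_force: [-12.5, -5.1, 5.6]
opening: 0.0201
t 16.17 tcp [0.5673 0.1205 0.1358] jaw 11.52 tilt [ 0.001 -1.    -0.006] open 0.0201 F [-12.49  -5.15   5.6 ]
 units [-0.013 -1.52   2.417] rows>= 3.0 twist 0.003
```

```bash

python3 -m handwheel '[{"claw":-1,"delta_pos":[0,-0.43,0.23],"twist":0},{"claw":-1,"delta_pos":[0,-0.35,0.35],"twist":0},{"claw":-1,"delta_pos":[0,-0.28,0.4],"twist":0},{"claw":-1,"delta_pos":[0,-0.21,0.45],"twist":0},{"claw":-1,"delta_pos":[0,0,0],"twist":0},{"claw":-1,"delta_pos":[0,0,0],"twist":0},{"claw":-1,"delta_pos":[0,0,0],"twist":0}]' 30
python3 - <<'E'
from h import *
plan([.6385,.1355,.181],11.5)
E
```

```text
clock: 16.75
tcp_pos: [0.611, 0.1301, 0.1743]
ee_rot: [-0.547, 0.548, -0.448, 0.447]
wrist_force: [-1.5, 1.4, -3.0]
opening: 0.0198
t 16.75 tcp [0.611  0.1301 0.1743] jaw 11.53 tilt [-0.    -1.    -0.002] open 0.0198 F [-1.5   1.44 -3.  ]
 units [ 0.008 -0.225  0.935] rows>= 1.0 twist 0.006
```

```bash

python3 -m handwheel '[{"claw":-1,"delta_pos":[0,-0.12,0.48],"twist":0},{"claw":-1,"delta_pos":[0,-0.04,0.49],"twist":0},{"claw":-1,"delta_pos":[0,0,0],"twist":0},{"claw":-1,"delta_pos":[0,0,0],"twist":0},{"claw":-1,"delta_pos":[0,0,0],"twist":0},{"claw":-1,"delta_pos":[0,0,0],"twist":0}]' 30
python3 - <<'E'
from h import *
plan([.6385,.1355,.181],11.5)
c=manip.camera("side");s=manip.mark_of(c,"lever_grip");print(s)
t=manip.camera("top");print(manip.mark_of(t,"lever_grip"),manip.mark_of(c,"cam_shaft"),manip.mark_of(t,"cam_shaft"))
for n,P in(("cam",[.6385,.1425,.145]),("grip",[.6385,.1425,.23])): print(n,proj(c,P),proj(t,P))
cv2.imwrite("pics/s9.png",cv2.resize(c["frame"][120:280,170:340,::-1],None,fx=3.7,fy=3.7,interpolation=cv2.INTER_CUBIC))
E
```

```text
clock: 17.25
tcp_pos: [0.6394, 0.1362, 0.1794]
ee_rot: [-0.548, 0.548, -0.447, 0.447]
wrist_force: [-2.2, 4.8, -5.5]
opening: 0.0199
t 17.25 tcp [0.6394 0.1362 0.1794] jaw 11.55 tilt [-0.    -1.    -0.001] open 0.0199 F [-2.24  4.8  -5.55]
 units [ 0.016 -0.052 -0.033] rows>= 1.0 twist 0.008
[{'point': [250.8, 193.6], 'p': 0.25}]
[] [{'point': [249.9, 195.0], 'p': 0.86}, {'point': [283.6, 200.7], 'p': 0.69}] []
cam [253.89082659 194.20091537] [262.44117469 159.33908064]
grip [249.45241995 161.03608499] [254.66348122 149.79688149]
```

View pics/s9.png

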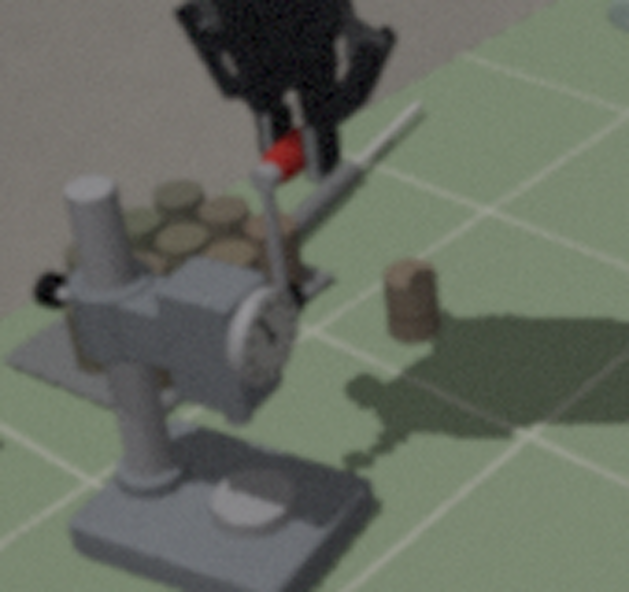

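Side crop: lever arm runs from the hub at crop (283,290) to the red handle at (268,175). Its tilt of -7.4° in the image matches the projected vertical (-7.6°), and the TCP shift along the comparator's x is 80.9 mm against 79.9 mm expected. The plug is untouched. Handing in.

```bash
python3 - <<'E'
from h import *
s=manip.observe();print(s["clock"],s["tcp_pos"],s["opening"],s["wrist_force"],abs(np.array(s["qvel"])).max())
c=manip.camera("side");print(manip.mark_of(c,"red_block"),manip.mark_of(c,"plug_mid"),manip.mark_of(c,"bottle_mid"))
print(manip.finish_job())
E
```

```text
17.55 [0.63945897 0.13621632 0.17942598] 0.01968392785892229 [-2.77957     4.79124504 -5.09672655] 0.001830073177803173
[{'point': [376.8, 180.1], 'p': 0.49}] [{'point': [281.8, 200.3], 'p': 0.8}, {'point': [378.4, 180.5], 'p': 0.49}] [{'point': [272.6, 334.9], 'p': 0.87}]
the job is handed in; nothing more can be done
None
```

The red-banded block is fully home in the red-labelled slot and released. The lift lever is held straight up by its red handle, and the job was handed in at about 17.6 s; it gave no verdict.

**First grasp missed.** The reported TCP turned out to be about 31 mm beyond the real fingertips along the tool. The fingers shut just above the block without moving it. I corrected the height for that and gripped it on the second try.

**Last checks:**
- **Block:** It sits level with its neighbours in the picture. Its mark is within about 2 px of the expected home position.
- **Lever:** Its tilt in the picture is -7.4°, against -7.6° for a true vertical. The handle moved 80.9 mm along the comparator's x axis, against 79.9 mm expected.
- **Hold:** The opening is 19.7 mm on the 21 mm handle. The arm was still, with about 7–8 N at the wrist.
- **Plug and bottle:** Their marks are within about 2 px of where they started.

**Not confirmed:**
- The network's `lever_grip` mark in the final side view was low-confidence (0.25) and wrong, landing on the cam shaft.
- The top view was hidden by the arm.
- I could not read the spindle lift directly, so the lever angle rests on the side picture and the arm's travel.

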